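# Uncouple the charged air-duster canisters and lock them in the carrying cradle

## Task

First shut off the air by swinging the red lever over to its other end; then take every canister off the charging manifold by holding its brass sleeve down while you pull the nipple out, and lay each one on its side in a saddle of the cradle of its own, nipple downhill close to the stop. When all of them lie there, slide the loose wedge tip first into the channel along the cradle's fence and tap it fully home so that the green lock bar stays closed over the nipples. Leave all the sleeves sprung up and the other things on the bench where they are.

Things in the scene. Friction and masses are not known exactly. Their poses are not given: they have to be found in the camera images.
- manifold: dark steel charging manifold, fixed: block 80 (x) x 290 (y) x 30 tall, origin centre of underside, z up. Three upright quick couplings 1, 2, 3 at its y = -90, 0, +90 mm: steel posts of 42 dia, bore 28 dia with floor at z = 30 and rim at z = 71.5 mm, each wrapped by a sprung brass sleeve. The red air lever stands at y = -175
- air_lever (a joint): red air lever, 80 mm stick on a housing, swings in the manifold's x-z plane. 0 = air on (leans to the manifold's -x), 1.0 rad = air off (leans to its +x); stays where it is left, takes a few N at the tip
- air_lever_tip (a point): tip of the air lever
- can1: blue air-duster canister (may be absent), 96 long, 150 g, starts upright, nipple down, in coupling 1. Origin: nipple tip on the axis; z to the head. z 0-40: nipple 14 dia with a 26 dia collar at z 18-22; z 40-86: square body 30 x 30, faces square to its x and y (grip here), at first parallel to the manifold's axes; z 86-96: black cap 25 dia. Seated, its shoulder (z = 40) is on the post's rim
- can2: red canister (may be absent), same shape and origin as can1, starts in coupling 2
- can3: yellow canister (may be absent), same shape and origin as can1, starts in coupling 3
- sleeve1 (a joint): sprung sleeve of coupling 1: 0 = forward (up), 0.014 m = fully down; spring 4 N at 0, 11 N fully down. Its top is a flat ring, 46 inner and 72 outer dia, round the square body, 12 mm above the shoulder when up, 2 mm below it when fully down. Pawls hold the nipple's collar unless the sleeve is over 6 mm down; fingertips astride the canister can press the ring, close on the body and lift it out
- sleeve2 (a joint): sleeve of coupling 2, as sleeve1 (once a canister is 8 mm up it is past the pawls)
- sleeve3 (a joint): sleeve of coupling 3, as sleeve1
- cradle: cradle, fixed: wooden base 120 x 230 x 8 tall, three sloping saddles at y = -85, 0, 85; origin at bench level, z up. Wedge channel along y, on the bench, on its +x side: aluminium fence 22 tall, inner face x = 135, y -65..125; end stop face at y = -52.5; opposite the fence (y -44..44) the lock bar's slanted steel face, 22 tall. The channel is open towards +y
- saddles: frame of the saddles; origin on the middle rail's top, 45 above the bench over the cradle's origin. x points 25 deg downhill (towards the cradle's +x), y as cradle, z square to the slope. Rails 22 wide, 12 thick, x -50..42, top z = 0, free beside; fork posts 34 apart at x 16-24 up to z = 22; stop face x = 42, up to z = 24. A laid can has its tip at x = 40, y = -85, 0 or 85, z = 15, head uphill
- lockbar (a joint): green lock bar with three hoods at the nipple ends, slides along the cradle's x. 0 = open (sprung there: 1.5 N at 0, 5 N at 10 mm), grows towards the canisters; 0.010 with the wedge fully home. Bar 60 tall at x 70-80; open, the hoods' edges are at the cradle's x = 50, 54 to 61 mm above the bench, just beyond the nipple tips; closed they cover the tips
- wedge_home (a point): the wedge's origin when fully home, at bench level on the cradle (its x = 120, y = 0); the wedge's x axis then points to the cradle's -y
- wedge: wooden wedge, loose, 160 g. Origin centre of underside; x to the thin tip, z up. 100 long, 18 tall; straight side y = 15, slanted side from y = -15 (thick end) to y = 5 (tip). Orange grip on top: x -45..-5, y -7..7, up to z = 53. In the channel the straight side runs along the fence, tip first; it meets the lock bar 50 mm before home, then jams tighter (up to about 15 N) and stays where left
- oil_bottle: bystander: clear glass oil bottle, 40 dia x 85 tall; origin at its underside; leave it alone
- driver: bystander: screwdriver with a blue handle, 190 long, lying; origin at its underside; leave it alone
- fluid_can: bystander: black flat can with a red cap, 35 x 60 x 100 tall; origin at its underside; leave it alone
- watch: bystander: black wristwatch with brown strap, lying, about 170 long, 11 high; origin at its underside; leave it alone
- parts_tub: bystander: clear open tub, 90 x 120 x 35 tall; origin at its underside; leave it alone
- case_ring: bystander: round steel case back, 40 dia x 8; origin at its underside; leave it alone

How it is judged:
By the outcome, as a careful person would: the job done as asked, in the order asked, and still so for the second after the job is handed in, with the robot touching nothing.
Of can1, can2, can3 only 2 to 3 are there at a start; the rules pass over those that are not, and their reading is None.
At some moment in a run one of wedge may be knocked a few centimetres aside while the robot is not near it.
Once in a run the grip may slacken for a moment while it holds something.
It also fails if it takes over 210 s, if anything falls off the work surface, if the arm or the gripper's body presses on something with over 40 N, if the wrist force passes 120 N, or if a joint passes its speed limit or range.

## Robot

A 6-joint arm with a two-finger parallel gripper is mounted at the origin on the work surface. World frame = base frame: x ahead of the robot, y to its left, z up, the work surface at z = 0. Lengths are in m, angles in rad, forces in N, time in s.
With the tool pointing down it reaches from about 0.3 to 0.875 m from the base axis. Payload 6.4 kg.
Tool frame: the origin (TCP) lies midway between the tips of the shut fingers; the grasp point (between the pads) lies 19 mm behind it; z points along the fingers, y is the line along which they close (so a half turn about z gives the same grasp; the last joint's range is limited). The gripper opens to 85 mm and grips with 20 to 120 N. Pads are 22 mm wide; open, the fingers measure 114 mm over their backs; the gripper's body (76 mm by 85 mm) begins 54 mm behind the grasp point. The pads swing forward as they close: fully open they stand 13 mm farther back than shut.
Start: joints at [-1.499, 0.181, 1.607, -0, 1.354, -0.206], TCP at [0.158, -0.553, 0.231] pointing down, gripper open.
Joint ranges: [-2.99, 2.99], [-0.89, 2.07], [0.3, 2.58], [-1.14, 4.28], [0, 2.63], [-3.12, 3.12]. Speed limits (rad/s): [2.57, 2.57, 3.01, 3.14, 3.14, 3.14].

## Interface

Orientations are given as a unit quaternion [w, x, y, z].
In Python, from bench import ctrl gives the robot as it stands. The module is installed in compiled form; this text tells all that it offers.
- The arm moves only by the tool move_arm, never from a script. Its argument "plan" is one flat list of numbers, 6 for each row, row after row: the shift along the world's x, y, z in units of 50 mm (1.0 is 50 mm), then the turn, a rotation vector about the world's x, y, z in rad. A call has 1 to 10 rows; each row is the pose to reach, as a shift and turn from the pose commanded when the call began; what a row does not reach only later rows make up. A row lasts 1/8 s, in which the tool goes at most 62.5 mm and 10.7 degrees, less where a joint would pass 70% of its speed; a pose out of reach is approached as far as the arm can. A call with a gripper value outside its range is refused whole. "grip" is the finger opening in mm, from 0 to 85.4, set as the call begins (left out, the last holds). The fingers move at their own pace and stop on an object; the grip force is fixed at half the most. Time passes only in rows, so rows that repeat a pose let the fingers close. It gives the time, the measured TCP pose, the force, the opening and the grip force at its end, in the units of the state.
- ctrl.get_obs(): the state, without advancing time (a new reading comes with each control period).
- ctrl.camera(name): name is "side" or "top"; returns a dict with "pixels" (400x640x3 uint8, red, green, blue), "fx", "fy", "cx", "cy" (pixels), "dist_coeffs" ([k1, k2, p1, p2, k3] as OpenCV has them; the pictures are not rectified), "origin" and "attitude" of the camera in the world. Camera axes: x right, y down, z forward; pixel columns grow to the right and rows downward; lengths in m; the calibration is good to about 2 mm. A picture is of the moment at which its call begins. There is no depth.
- ctrl.hand_in(): hands the job in; it is judged then, once.
The state is a dict: "time_s": time; "q": joint angles; "dq": joint speeds; "joint_efforts": joint torques, N m; "eef_pos": TCP position; "eef_rot": TCP orientation; "wrist_force": force on the tool from outside, world axes, zero at the start; "torque": the same for the moment, N m; "opening": opening from 0.0 (shut) to 1.0 (fully open); "grasp_force": force on a finger pad.
Only numpy, scipy, OpenCV 4.12 (cv2) and the standard library are available. Lean on these libraries where they do the work, as an engineer would, in place of code of your own. Each camera call takes 0.05 s, during which the arm holds its last target. There are 200 camera calls.

## Working session

There is one attempt and no reset: what is moved stays moved. The work goes in short steps, Python scripts to look and compute and a tool call to move; the robot and the scene stay as the last step left them, time stands still between calls to the robot, and variables do not carry over. Pictures are saved under pics/ and viewed, at most 14 in all, crops included, and the job is handed in when it is done.

Besides the shell and the picture viewer there is one more tool, called after "Emit:" as name(argument=value, ...) on one line, values as JSON. move_arm: Moves the arm, as the interface text tells. Its arguments: {"type":"object","properties":{"plan":{"type":"array"},"grip":{"type":"number"}},"required":["plan"]}

```bash
mkdir -p pics; ls
cat > h.py <<'E'
import numpy as np, cv2
from scipy.spatial.transform import Rotation as R
from bench import ctrl
def snap(n,f=None,crop=None,s=1):
    c=ctrl.camera(n); 
    if f:
        p=c["pixels"]
        if crop: a,b,d,e=crop; p=p[b:e,a:d]
        cv2.imwrite("pics/"+f,cv2.resize(p[:,:,::-1],None,fx=s,fy=s,interpolation=cv2.INTER_CUBIC))
    return c
def cam(c):
    K=np.array([[c["fx"],0,c["cx"]],[0,c["fy"],c["cy"]],[0,0,1.]])
    a=np.array(c["attitude"],float)
    Rm=a if a.shape==(3,3) else R.from_quat(a,scalar_first=True).as_matrix()
    return K,np.array(c["dist_coeffs"],float),np.array(c["origin"],float),Rm
def ray(c,uv,z):
    K,d,o,Rm=cam(c); n=cv2.undistortPoints(np.array([[uv]],float),K,d)[0,0]
    v=Rm@np.array([n[0],n[1],1]); return o+v*(z-o[2])/v[2]
def proj(c,P):
    K,d,o,Rm=cam(c); P=np.atleast_2d(P).astype(float)
    rv=cv2.Rodrigues(Rm.T)[0]; return cv2.projectPoints(P,rv,-Rm.T@o,K,d)[0][:,0]
E
python3 - <<'E'
from h import *
for n in("top","side"):
    c=snap(n,n+"0.png"); print({k:v for k,v in c.items() if k!="pixels"})
o=ctrl.get_obs(); print(o)
E
```

```text
pics
{'fx': 402.3935818549639, 'fy': 402.3935818549639, 'cx': 328.21497235888205, 'cy': 195.93540047670913, 'dist_coeffs': array([-0.05184031,  0.        ,  0.        ,  0.        ,  0.        ]), 'origin': array([ 0.49637192, -0.00664218,  1.07593314]), 'attitude': array([-0.03252233,  0.71192643, -0.70049288,  0.03758705])}
{'fx': 370.92384858050013, 'fy': 370.92384858050013, 'cx': 320.3596195941394, 'cy': 201.97423929222828, 'dist_coeffs': array([-0.00284617,  0.        ,  0.        ,  0.        ,  0.        ]), 'origin': array([0.46749919, 0.8254214 , 0.79054479]), 'attitude': array([ 0.02877422, -0.07956201,  0.90088699, -0.42572827])}
{'time_s': 0.1, 'q': array([-1.49929083e+00,  1.81460241e-01,  1.60791523e+00,  1.24258534e-05,
        1.35381714e+00, -2.06321712e-01]), 'dq': array([-0.00080251, -0.00161222, -0.00355966, -0.00027152, -0.0016948 ,
        0.00055377]), 'joint_efforts': array([ 3.19323226e-04, -4.45878124e+01, -3.52237129e+01, -2.69055299e-04,
        4.12386842e-03, -9.04426059e-06]), 'eef_pos': array([ 0.15767527, -0.55243486,  0.23047442]), 'eef_rot': array([-7.97754944e-04,  9.90366880e-01,  1.38465895e-01,  5.99367303e-05]), 'wrist_force': array([-0.56549112,  0.1579226 , -0.27104665]), 'torque': array([ 0.05056279, -0.02252848,  0.02349708]), 'grasp_force': 0.0, 'opening': 1.0010079626110053}
```

View pics/top0.png

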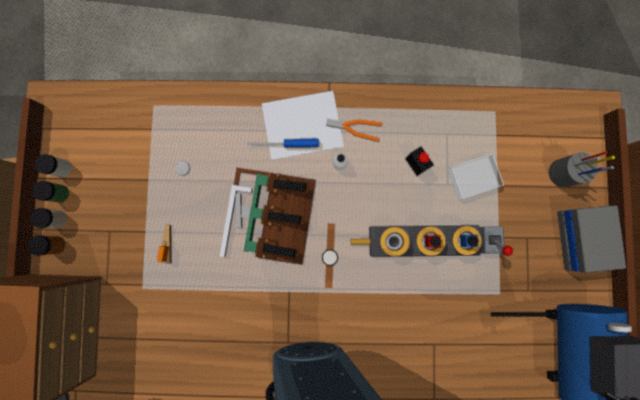

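View pics/side0.png

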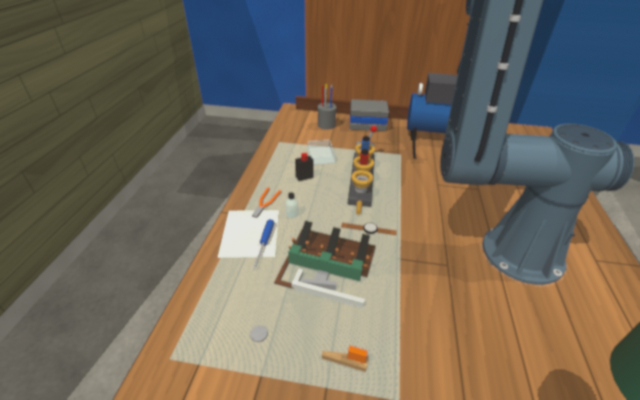

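Top view: couplings at about (394,241) empty, (431,241) red and (467,241) blue; lever tip (508,250). The cradle is around (282,218) with its lock bar facing image left, and the wedge is at (164,243). Can3 is absent. Next, enlarged crops.

Run:
```python
from h import *
c=ctrl.camera("top");p=c["pixels"][:,:,::-1]
def cr(n,a,b,d,e,s):
    cv2.imwrite("pics/"+n,cv2.resize(p[b:e,a:d],None,fx=s,fy=s,interpolation=cv2.INTER_CUBIC))
cr("cradle.png",145,160,325,270,4.4)
cr("mani.png",340,210,520,270,4.4)
```

```text
(no output)
```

View pics/cradle.png

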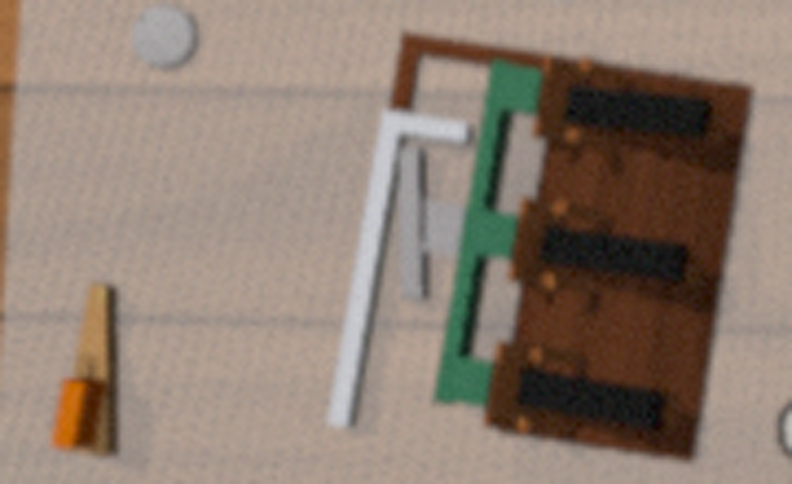

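View pics/mani.png

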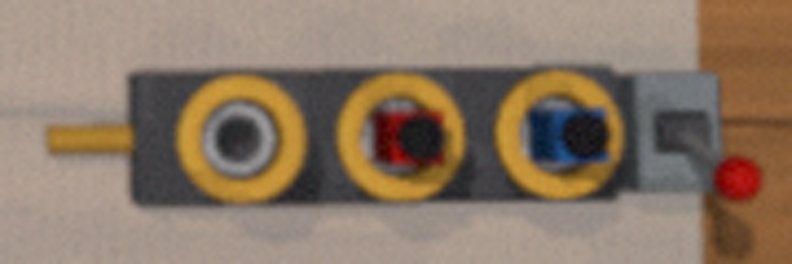

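```bash
cat >> h.py <<'E'
from scipy.optimize import least_squares
def fit(c,P,uv,x0):
    P=np.array(P,float)/1000; uv=np.array(uv,float)
    def W(x): 
        q=P@R.from_euler('z',x[2]).as_matrix().T; q[:,:2]+=x[:2]; return q
    r=least_squares(lambda x:(proj(c,W(x))-uv).ravel(),x0,loss='soft_l1')
    return r.x,r.fun.reshape(-1,2).round(1)
E
python3 - <<'E'
from h import *
c=ctrl.camera("top")
m=[((40,145,30),(132,73)),((-40,145,30),(132,203)),((0,90,83.5),(241,138)),((0,0,83.5),(401,136)),((0,-90,83.5),(560,134))]
uv=[(340+u/4.4-.4,210+v/4.4-.4) for _,(u,v) in m]
x,f=fit(c,[a for a,_ in m],uv,[.4,-.25,0]);print("manifold",x,f.tolist())
tip=(340+739/4.4-.4,210+178/4.4-.4)
for z in(.1,.12,.14):print("tip",ray(c,tip,z))
m=[((-60,-115,8),(750,88)),((-60,115,8),(693,460)),((135,125,22),(352,427)),((135,-52.5,22),(402,132)),((80,-115,60),(492,60)),((80,115,60),(436,402))]
uv=[(145+u/4.4-.4,160+v/4.4-.4) for _,(u,v) in m]
x,f=fit(c,[a for a,_ in m],uv,[.45,.1,1.6]);print("cradle",x,f.tolist())
S=lambda X,Y,Z:(X*np.cos(np.radians(25))+Z*np.sin(np.radians(25)),Y,45-X*np.sin(np.radians(25))+Z*np.cos(np.radians(25)))
Rz=R.from_euler('z',x[2]).as_matrix()
for Y in(-85,0,85):
  for X in(-50,0,16):
    w=Rz@np.array(S(X,Y,0))/1000+[x[0],x[1],0]; print(Y,X,((proj(c,w)[0]-[145,160]+.4)*4.4).round(0))
m=[((50,5,18),(91,284)),((50,15,18),(112,284)),((-50,-15,18),(115,452))]
m=[((50,15,18),(91,284)),((50,5,18),(112,284)),((-50,-15,18),(115,452))]
uv=[(145+u/4.4-.4,160+v/4.4-.4) for _,(u,v) in m]
x,f=fit(c,[a for a,_ in m],uv,[.4,.4,0]);print("wedge",x,f.tolist())
E
```

```text
manifold [ 0.48884622 -0.26749104  0.02337181] [[-0.2, -0.8], [0.3, 0.7], [0.0, -0.1], [-0.0, 0.0], [-0.2, 0.1]]
tip [ 0.46804559 -0.45277614  0.1       ]
tip [ 0.46862609 -0.44363343  0.12      ]
tip [ 0.46920658 -0.43449071  0.14      ]
cradle [0.54314898 0.10172285 1.43552918] [[-1.6, -1.1], [-2.1, 0.2], [0.4, 0.3], [0.7, 0.3], [2.4, -5.8], [-0.2, 6.2]]
-85 -50 [707. 116.]
-85 0 [632. 109.]
-85 16 [609. 107.]
0 -50 [684. 262.]
0 0 [609. 252.]
0 16 [586. 249.]
85 -50 [660. 411.]
85 0 [585. 397.]
85 16 [562. 393.]
wedge [ 0.46995727  0.40478316 -0.11141323] [[0.5, -0.6], [-0.6, -0.1], [0.1, 0.7]]
```

Run:
```python
from h import *
c=ctrl.camera("top");s=ctrl.camera("side")
def red(c,box):
    a,b,d,e=box;p=c["pixels"][b:e,a:d].astype(int)
    m=(p[:,:,0]>130)&(p[:,:,1]<70)&(p[:,:,2]<80);v,u=np.nonzero(m);return u.mean()+a,v.mean()+b,len(u)
t=red(c,(495,235,520,262));r=red(s,(365,120,385,135));print(t,r)
def tri(a,b):
    f=lambda P:np.r_[proj(c,P)[0]-a,proj(s,P)[0]-b]
    q=least_squares(f,[.5,-.4,.1]);return q.x,q.fun
print(tri(t[:2],r[:2]))
m=[((-60,-115,8),(750,88)),((-60,115,8),(693,460)),((135,125,22),(352,427)),((135,-52.5,22),(402,132))]
S=lambda X,Y,Z:(X*np.cos(np.radians(25))+Z*np.sin(np.radians(25)),Y,45-X*np.sin(np.radians(25))+Z*np.cos(np.radians(25)))
m+=[(S(-50,-85,0),(711,116)),(S(-50,0,0),(685,260)),(S(-50,85,0),(661,410))]
uv=[(145+u/4.4-.4,160+v/4.4-.4) for _,(u,v) in m]
x,f=fit(c,[a for a,_ in m],uv,[.55,.1,1.45]);print("cradle",x,f.tolist())
# predicted side pixels
M=[.4888,-.2675,.0234]
def w(p,x): return R.from_euler('z',x[2]).as_matrix()@np.array(p)/1000+[x[0],x[1],0]
for n,P in dict(r3=w((0,90,83.5),M),r2=w((0,0,83.5),M),cap2=w((0,0,127.5),M),cap1=w((0,-90,127.5),M),fe=w((140,125,22),x),base=w((-60,115,8),x)).items(): print(n,P.round(4),proj(s,P)[0].round(1))
cv2.imwrite("pics/side1.png",cv2.resize(s["pixels"][110:320,260:400][:,:,::-1],None,fx=2.8,fy=2.8,interpolation=cv2.INTER_CUBIC))
```

```text
(np.float64(508.4029850746269), np.float64(250.13432835820896), 67) (np.float64(373.3076923076923), np.float64(128.5), 26)
(array([ 0.46912988, -0.44615119,  0.11905287]), array([-0.00377873, -0.29508923,  0.46255344,  0.03534284]))
cradle [0.54341491 0.100362   1.43078541] [[-0.9, -1.1], [-1.8, 0.1], [0.8, -0.1], [1.4, -0.0], [-0.3, 0.0], [0.2, 0.5], [0.2, 0.2]]
r3 [ 0.4867 -0.1775  0.0835] [362.5 176.6]
r2 [ 0.4888 -0.2675  0.0835] [364.  161.6]
cap2 [ 0.4888 -0.2675  0.1275] [365.2 150.7]
cap1 [ 0.4909 -0.3575  0.1275] [366.5 137.6]
fe [0.4392 0.2564 0.022 ] [365.2 299.2]
base [0.4212 0.057  0.008 ] [376.2 246.4]
```

View pics/side1.png

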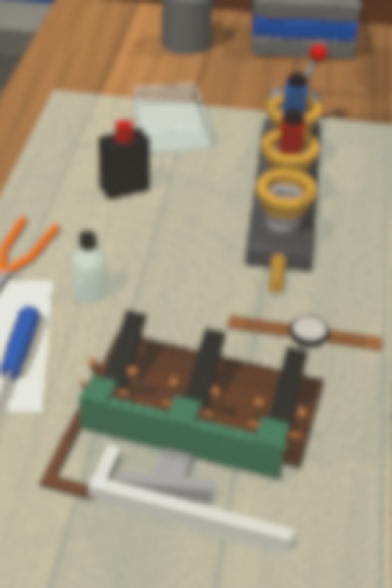

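Ring 3 is at about (362.5,178) and ring 2 at (364,162) in the side frame, which matches the fit. Both sockets' canisters are seated and the lever tip is at (0.469,-0.446,0.119). I'll swing the lever first.

Emit:
move_arm(plan=[2.7,1.0,0.4,0,0,0.65,5.2,2.1,0.4,0,0,1.31,5.2,2.1,0.4,0,0,1.31,5.2,2.1,0.4,0,0,1.31,5.2,2.1,0.4,0,0,1.31,5.2,2.1,0.4,0,0,1.31,5.2,2.1,0.4,0,0,1.31,5.2,2.1,0.4,0,0,1.31,5.2,2.1,0.4,0,0,1.31,5.2,2.1,0.4,0,0,1.31], grip=0)

```text
time_s: 1.55
eef_pos: [0.4175, -0.4481, 0.2513]
eef_rot: [-0.0, 0.702, 0.712, -0.0]
wrist_force: [0.5, -0.8, 1.0]
opening: -0.001
grasp_force: 0.0
```

Emit:
move_arm(plan=[0,0,-1.5,0,0,0,0,0,-3.0,0,0,0,0,0,-3.0,0,0,0,0.3,0,-3.0,0,0,0,0.6,0,-3.0,0,0,0,0.9,0,-3.0,0,0,0,1.1,0,-3.0,0,0,0,1.3,0,-3.0,0,0,0,1.5,0,-3.0,0,0,0,1.6,0,-3.0,0,0,0])

```text
time_s: 2.8
eef_pos: [0.4981, -0.4477, 0.1009]
eef_rot: [-0.0, 0.701, 0.713, 0.0]
wrist_force: [-1.7, -0.2, -1.1]
opening: 0.0
grasp_force: 0.4
```

```bash
cat >> h.py <<'E'
def red(c,box):
    a,b,d,e=box;p=c["pixels"][b:e,a:d].astype(int)
    m=(p[:,:,0]>130)&(p[:,:,1]<70)&(p[:,:,2]<80);v,u=np.nonzero(m);return u.mean()+a,v.mean()+b,len(u)
E
python3 - <<'E'
from h import *
c=ctrl.camera("top");print(red(c,(488,205,530,270)),ray(c,red(c,(488,205,530,270))[:2],.119),ctrl.get_obs()["wrist_force"])
E
```

```text
(np.float64(505.4), np.float64(226.28571428571428), 35) [ 0.52536078 -0.44012889  0.119     ] [-0.28133959 -0.01951517  0.34256197]
```

Emit:
move_arm(plan=[0.1,0,0,0,0,0,0.2,0,0,0,0,0,0.3,0,-0.05,0,0,0,0.4,0,-0.1,0,0,0,0.5,0,-0.1,0,0,0,0.5,0,-0.1,0,0,0])

```text
time_s: 3.6
eef_pos: [0.5092, -0.4486, 0.1]
eef_rot: [-0.012, 0.701, 0.713, -0.007]
wrist_force: [-64.3, 14.3, 46.5]
opening: -0.004
grasp_force: 32.7
```

Run:
```python
from h import *
c=ctrl.camera("top");r=red(c,(488,195,530,270));print(r,ray(c,r[:2],.11),ctrl.get_obs()["wrist_force"])
```

```text
(np.float64(504.8157894736842), np.float64(222.8421052631579), 38) [ 0.53397095 -0.44295969  0.11      ] [-62.84586209  14.69754119  46.33204159]
```

Emit:
move_arm(plan=[-0.5,0,0,0,0,0,-1.0,0,0,0,0,0,-1.0,0,1.2,0,0,0,-1.0,0,2.4,0,0,0,-0.7,0.6,3.0,0,0,0,-0.7,1.8,3.0,0,0,0,-0.7,3.0,3.0,0,0,0,-0.7,3.6,3.0,0,0,0,-0.7,3.6,3.0,0,0,0,-0.7,3.6,3.0,0,0,0], grip=54)

```text
time_s: 4.9
eef_pos: [0.4881, -0.2687, 0.2468]
eef_rot: [0.001, 0.701, 0.713, -0.0]
wrist_force: [0.7, 0.5, 0.5]
opening: 0.633
grasp_force: 0.0
```

Run:
```python
from h import *
o=ctrl.get_obs();print(o["eef_pos"],o["eef_rot"],o["wrist_force"],o["opening"],o["q"])
c=ctrl.camera("top");p=c["pixels"][200:270,400:530][:,:,::-1]
s=ctrl.camera("side");p2=s["pixels"][90:190,300:430][:,:,::-1]
k=lambda p,f:cv2.resize(p,None,fx=f,fy=f,interpolation=cv2.INTER_CUBIC)
cv2.imwrite("pics/lev.png",np.vstack([k(p,3.3),k(p2,3.3)]))
r=red(c,(488,195,530,270));print(r,ray(c,r[:2],.11))
```

```text
[ 0.48805356 -0.26870826  0.24678725] [ 6.88972835e-04  7.01083821e-01  7.13078534e-01 -7.61578677e-05] [0.69443486 0.52868851 0.46291052] 0.6329786866075484 [-7.16190218e-01  1.26980622e-01  1.63638444e+00 -2.40163263e-04
  1.37686143e+00 -7.33107388e-01]
(np.float64(nan), np.float64(nan), 0) [nan nan nan]h.py:31: RuntimeWarning: Mean of empty slice.
  m=(p[:,:,0]>130)&(p[:,:,1]<70)&(p[:,:,2]<80);v,u=np.nonzero(m);return u.mean()+a,v.mean()+b,len(u)
  ret = ret.dtype.type(ret / rcount)
```

View pics/lev.png

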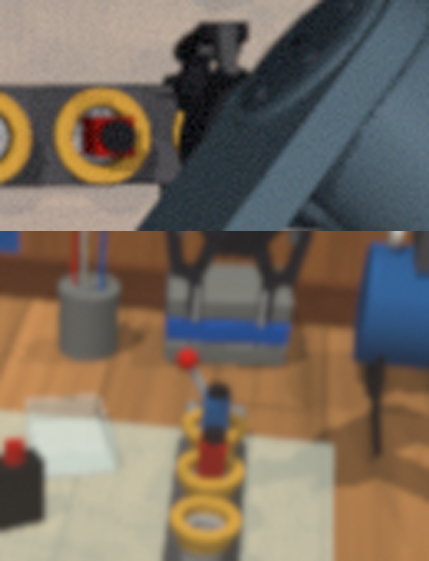

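Emit:
move_arm(plan=[0,0,-1.0,0,0,0.005,0,0,-2.0,0,0,0.005,0,0,-2.8,0,0,0.005,0,0,-3.2,0,0,0.005,0,0,-3.3,0,0,0.005,0,0,-3.4,0,0,0.005,0,0,-3.4,0,0,0.005])

```text
time_s: 5.88
eef_pos: [0.488, -0.2689, 0.0773]
eef_rot: [0.001, 0.699, 0.715, -0.0]
wrist_force: [-3.1, -1.0, 3.6]
opening: 0.631
grasp_force: 2.0
```

Emit:
move_arm(plan=[0,0,-0.06,0,0,0,0,0,-0.12,0,0,0,0,0,-0.18,0,0,0,0,0,-0.22,0,0,0,0,0,-0.22,0,0,0])

```text
time_s: 6.5
eef_pos: [0.4883, -0.2689, 0.0668]
eef_rot: [0.001, 0.699, 0.715, -0.0]
wrist_force: [-4.6, -1.5, 8.5]
opening: 0.635
grasp_force: 4.6
```

Emit:
move_arm(plan=[0,0,0,0,0,0,0,0,0,0,0,0,0,0,0,0,0,0], grip=36)

```text
time_s: 6.88
eef_pos: [0.4895, -0.2692, 0.0684]
eef_rot: [0.002, 0.699, 0.715, 0.0]
wrist_force: [-3.6, 2.4, 16.6]
opening: 0.444
grasp_force: 59.9
```

Emit:
move_arm(plan=[0,0,0.04,0,0,0,0,0,0.06,0,0,0,0,0,0.06,0,0,0])

```text
time_s: 7.25
eef_pos: [0.4894, -0.2692, 0.0686]
eef_rot: [0.002, 0.699, 0.715, 0.0]
wrist_force: [5.3, -3.6, -4.6]
opening: 0.436
grasp_force: 58.7
```

Run:
```python
from h import *
o=ctrl.get_obs();print(o["wrist_force"],o["opening"])
s=ctrl.camera("side");p2=s["pixels"][90:200,300:430][:,:,::-1]
cv2.imwrite("pics/g.png",cv2.resize(p2,None,fx=5,fy=5,interpolation=cv2.INTER_CUBIC))
```

```text
[ 5.3423773  -3.6494063  -4.60035013] 0.435778607436633
```

View pics/g.png

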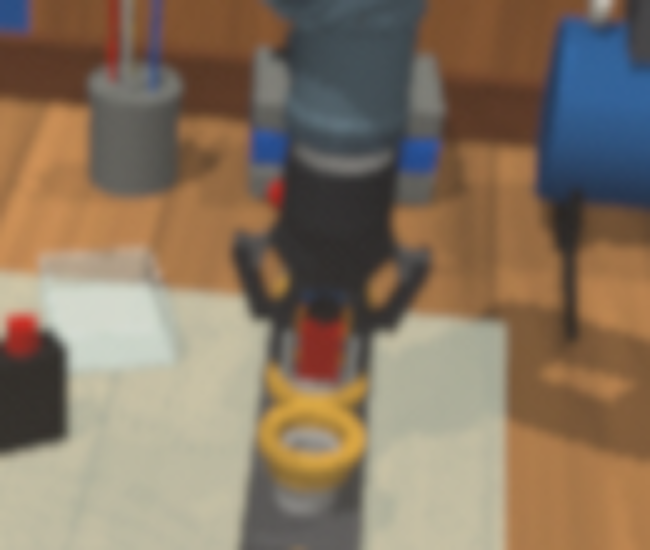

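Emit:
move_arm(plan=[0,0,0.0,0,0,0,0,0,0.0,0,0,0,0,0,0.04,0,0,0,0,0,0.04,0,0,0], grip=47)

```text
time_s: 7.8
eef_pos: [0.4904, -0.2691, 0.0725]
eef_rot: [0.003, 0.699, 0.715, 0.001]
wrist_force: [4.6, 0.5, 7.2]
opening: 0.549
grasp_force: 3.6
```

Emit:
move_arm(plan=[0,0,0.0,0,0,0,0,0,0.0,0,0,0,0,0,0,0,0,0,0,0,0,0,0,0], grip=25)

```text
time_s: 8.3
eef_pos: [0.4887, -0.2687, 0.0717]
eef_rot: [0.001, 0.699, 0.715, 0.0]
wrist_force: [-1.1, 0.4, 8.1]
opening: 0.343
grasp_force: 62.2
```

Emit:
move_arm(plan=[0,0,0.0,0,0,0,0,0,0.0,0,0,0,0,0,-0.04,0,0,0,0,0,-0.06,0,0,0,0,0,-0.06,0,0,0], grip=34)

```text
time_s: 8.93
eef_pos: [0.4895, -0.2687, 0.0706]
eef_rot: [0.002, 0.699, 0.715, 0.0]
wrist_force: [-4.0, 5.0, 21.4]
opening: 0.393
grasp_force: 27.8
```

Emit:
move_arm(plan=[0,0,0.0,0,0,0,0,0,0.0,0,0,0,0,0,0,0,0,0], grip=25)

```text
time_s: 9.3
eef_pos: [0.4896, -0.2691, 0.0711]
eef_rot: [0.002, 0.699, 0.715, 0.0]
wrist_force: [-6.0, 4.0, 24.8]
opening: 0.341
grasp_force: 71.5
```

Emit:
move_arm(plan=[0,0,0.12,0,0,0,0,0,0.24,0,0,0,0,0,0.24,0,0,0])

```text
time_s: 9.68
eef_pos: [0.4886, -0.2686, 0.0809]
eef_rot: [0.001, 0.699, 0.715, 0.0]
wrist_force: [-0.1, 0.9, 14.1]
opening: 0.346
grasp_force: 65.6
```

Emit:
move_arm(plan=[0,0,0.1,0,0,0,0,0,0.2,0,0,0,0,0,0.2,0,0,0])

```text
time_s: 10.05
eef_pos: [0.4885, -0.2684, 0.0896]
eef_rot: [0.001, 0.699, 0.715, 0.0]
wrist_force: [5.1, -2.6, 2.0]
opening: 0.345
grasp_force: 60.3
```

Emit:
move_arm(plan=[0,0,0.3,0,0,0,0,0,0.6,0,0,0,0,0,0.9,0,0,0,0,0,1.6,0,0,0,0,0,2.4,0,0,0,0,0,2.8,0,0,0,0,0,2.8,0,0,0])

```text
time_s: 10.92
eef_pos: [0.4883, -0.2686, 0.2316]
eef_rot: [0.002, 0.699, 0.715, 0.0]
wrist_force: [0.2, -0.2, -2.1]
opening: 0.344
grasp_force: 62.5
```

Run:
```python
from h import *
s=ctrl.camera("side");p2=s["pixels"][60:200,310:420][:,:,::-1]
cv2.imwrite("pics/g2.png",cv2.resize(p2,None,fx=4,fy=4,interpolation=cv2.INTER_CUBIC))
o=ctrl.get_obs();print(proj(s,o["eef_pos"]),proj(s,o["eef_pos"]+[0,0,-.04]))
```

```text
[[368.48851288 123.32786054]] [[367.291613   134.36503061]]
```

View pics/g2.png

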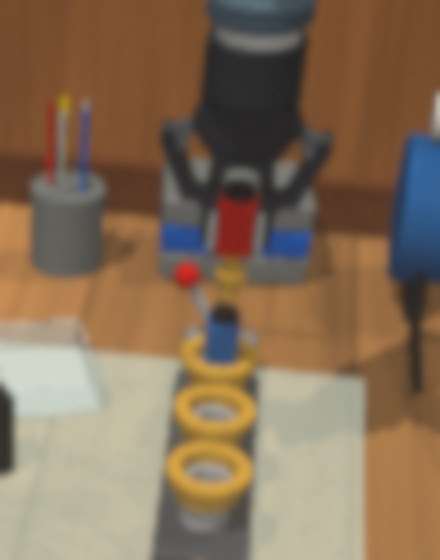

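The side crop shows the red can held: its shoulder is at about (369,123), where the TCP projects, and sleeves 2 and 3 are up. Next, the laying pose.

```bash
cat >> h.py <<'E'
CR=np.array([.5434,.1004,1.4308]); A=np.radians(25)
Rc=R.from_euler('z',CR[2])
def sad(X,Y,Z): # mm saddle -> world
    return Rc.apply(np.array([X*np.cos(A)+Z*np.sin(A),Y,45-X*np.sin(A)+Z*np.cos(A)])/1000)+[CR[0],CR[1],0]
zt=Rc.apply([np.cos(A),0,-np.sin(A)]); yt=Rc.apply([0,-1,0]); RT=R.from_matrix(np.c_[np.cross(yt,zt),yt,zt])
def dl(P,Rt):
    o=ctrl.get_obs();Rn=R.from_quat(o["eef_rot"],scalar_first=True)
    return ((P-o["eef_pos"])/.05).round(2),(Rt*Rn.inv()).as_rotvec().round(3)
E
python3 - <<'E'
from h import *
print(ctrl.get_obs()["eef_pos"],ctrl.get_obs()["q"])
for Y in(-85,0,85):print(Y,sad(0,Y,15),*dl(sad(0,Y,15),RT),(sad(-120,Y,15)))
E
```

```text
[ 0.48762372 -0.26797682  0.22981756] [-7.15743501e-01  1.40231104e-01  1.65649389e+00 -1.56178953e-04
  1.34397581e+00 -7.37719635e-01]
-85 [0.62845298 0.0948164  0.05859462] [ 2.82  7.26 -3.42] [ 1.134 -0.066 -0.144] [ 0.6132771  -0.01287651  0.10930881]
0 [0.54428458 0.10667725 0.05859462] [ 1.13  7.49 -3.42] [ 1.134 -0.066 -0.144] [ 0.52910869 -0.00101566  0.10930881]
85 [0.46011618 0.11853811 0.05859462] [-0.55  7.73 -3.42] [ 1.134 -0.066 -0.144] [0.44494029 0.0108452  0.10930881]
```

Emit:
move_arm(plan=[0.2,1.0,1.0,0,0,0,0.4,2.0,1.0,0.19,-0.011,-0.024,0.5,2.8,1.0,0.378,-0.022,-0.048,0.7,3.6,1.0,0.567,-0.033,-0.072,0.8,4.5,1.0,0.756,-0.044,-0.096,1.0,5.5,1.0,0.945,-0.055,-0.12,1.13,6.3,1.0,1.134,-0.066,-0.144,1.13,6.9,1.0,1.134,-0.066,-0.144,1.13,6.9,1.0,1.134,-0.066,-0.144,1.13,6.9,1.0,1.134,-0.066,-0.144])

```text
time_s: 12.22
eef_pos: [0.5441, 0.0768, 0.2788]
eef_rot: [-0.353, 0.637, 0.553, 0.405]
wrist_force: [-0.0, -0.2, -1.3]
opening: 0.341
grasp_force: 62.5
```

Run:
```python
from h import *
o=ctrl.get_obs();print(o["eef_pos"],o["q"],o["opening"],o["grasp_force"],o["wrist_force"])
print(*dl(sad(0,0,15),RT))
```

```text
[0.5441059  0.07677407 0.27878091] [-0.61120815  0.28155738  1.78680461  0.95703095  1.73205648 -0.65398171] 0.34131603707098174 62.48199105262756 [-0.04476716 -0.20907919 -1.27560713]
[ 0.   0.6 -4.4] [ 0.    -0.001 -0.001]
```

Emit:
move_arm(plan=[0,0.3,-1.2,0,0,0,0,0.55,-2.4,0,0,0,0,0.55,-3.2,0,0,0,0,0.55,-3.6,0,0,0,0,0.55,-3.8,0,0,0,0,0.55,-4.0,0,0,0,0,0.55,-4.15,0,0,0,0,0.55,-4.25,0,0,0,0,0.55,-4.25,0,0,0])

```text
time_s: 13.35
eef_pos: [0.5442, 0.1045, 0.0668]
eef_rot: [-0.353, 0.636, 0.553, 0.405]
wrist_force: [-0.2, 0.2, -2.1]
opening: 0.343
grasp_force: 62.6
```

Run:
```python
from h import *
s=ctrl.camera("side");c=ctrl.camera("top")
k=lambda p,f:cv2.resize(p[:,:,::-1],None,fx=f,fy=f,interpolation=cv2.INTER_CUBIC)
a=k(s["pixels"][205:285,270:400],4.5);b=k(c["pixels"][165:235,240:370],4.5)
cv2.imwrite("pics/lay1.png",np.vstack([a,b[:235]]))
o=ctrl.get_obs();print(o["eef_pos"],o["wrist_force"],*dl(sad(0,0,15),RT))
```

```text
[0.5443638  0.10451849 0.06708383] [ 0.87121002  0.36600805 -0.81219582] [-0.    0.04 -0.17] [-0.    -0.    -0.001]
```

View pics/lay1.png

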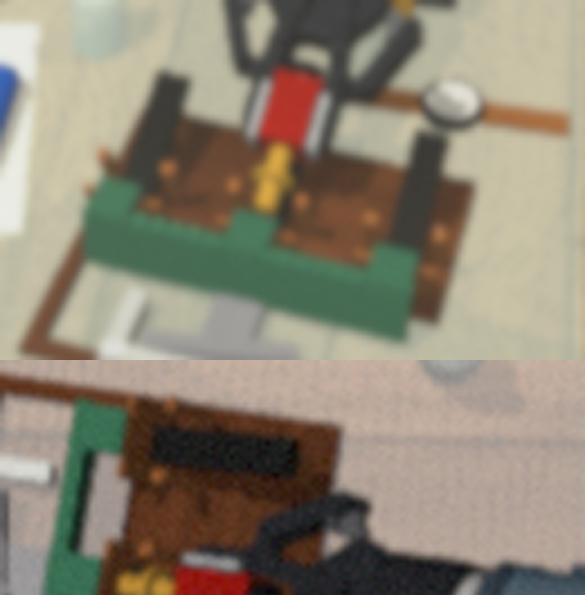

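The nipple at (272,180) sits centred between the fork posts at (234,185) and (302,200), and the tip is just short of the hood. Lowering the rest.

Emit:
move_arm(plan=[0,0,-0.05,0,0,0,0,0,-0.1,0,0,0,0,0,-0.14,0,0,0,0,0,-0.16,0,0,0,0,0,-0.16,0,0,0])

```text
time_s: 14.08
eef_pos: [0.5447, 0.105, 0.0619]
eef_rot: [-0.354, 0.635, 0.553, 0.408]
wrist_force: [-3.6, -0.1, 15.8]
opening: 0.343
grasp_force: 63.7
```

Emit:
move_arm(plan=[0,0,0.05,0,0,0,0,0.03,0.03,0,0,0,0.01,0.06,0.02,0,0,0,0.01,0.06,0.02,0,0,0])

```text
time_s: 14.58
eef_pos: [0.5452, 0.1076, 0.0605]
eef_rot: [-0.353, 0.636, 0.553, 0.406]
wrist_force: [0.1, 0.6, 6.0]
opening: 0.346
grasp_force: 63.0
```

Run:
```python
from h import *
o=ctrl.get_obs();f=o["wrist_force"];print(o["eef_pos"],f,RT.inv().apply(f),*dl(sad(0,0,15),RT))
```

```text
[0.54520462 0.10762956 0.06054734] [0.11711488 0.56567336 6.03851147] [ 5.71638147  0.03703532 -2.02951578] [-0.02 -0.02 -0.04] [-0.002  0.001 -0.   ]
```

Emit:
move_arm(plan=[0,0.03,-0.01,0,0,0,0.01,0.06,-0.02,0,0,0,0.01,0.06,-0.02,0,0,0])

```text
time_s: 14.95
eef_pos: [0.5455, 0.1107, 0.0591]
eef_rot: [-0.353, 0.636, 0.553, 0.406]
wrist_force: [0.3, 1.4, 4.6]
opening: 0.341
grasp_force: 62.9
```

Run:
```python
from h import *
o=ctrl.get_obs();f=o["wrist_force"];print(o["eef_pos"],f,RT.inv().apply(f),*dl(sad(0,0,15),RT))
```

```text
[0.54552843 0.11066193 0.05910828] [0.26186033 1.44273469 4.64742895] [ 4.83120424  0.05797998 -0.63620283] [-0.02 -0.08 -0.01] [-0.001  0.    -0.001]
```

Emit:
move_arm(plan=[0,0.03,-0.01,0,0,0,0.01,0.06,-0.03,0,0,0,0.01,0.08,-0.035,0,0,0,0.01,0.08,-0.035,0,0,0])

```text
time_s: 15.45
eef_pos: [0.5458, 0.1131, 0.0579]
eef_rot: [-0.353, 0.636, 0.554, 0.406]
wrist_force: [-6.9, -12.8, 13.3]
opening: 0.343
grasp_force: 64.8
```

Run:
```python
from h import *
o=ctrl.get_obs();f=o["wrist_force"];print(o["eef_pos"],f,RT.inv().apply(f),*dl(sad(0,0,15),RT))
s=ctrl.camera("side");c=ctrl.camera("top")
k=lambda p,f:cv2.resize(p[:,:,::-1],None,fx=f,fy=f,interpolation=cv2.INTER_CUBIC)
a=k(s["pixels"][210:270,285,None] if 0 else s["pixels"][210:270,285:375],6);b=k(c["pixels"][175:225,240:330],6)
cv2.imwrite("pics/lay2.png",np.vstack([a,b])[:600])
```

```text
[0.54577223 0.11310595 0.0579382 ] [ -6.89233199 -12.79379234  13.25766774] [  6.25508137  -5.03966182 -17.95624912] [-0.03 -0.13  0.01] [-0.     0.    -0.001]
```

View pics/lay2.png

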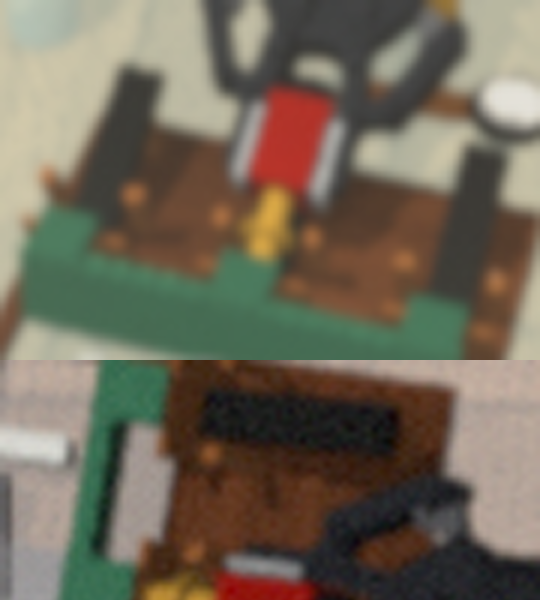

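Emit:
move_arm(plan=[0,-0.02,0.01,0,0,0,0,-0.02,0.01,0,0,0])

```text
time_s: 15.8
eef_pos: [0.5457, 0.113, 0.058]
eef_rot: [-0.353, 0.636, 0.553, 0.406]
wrist_force: [-2.4, -4.3, 7.4]
opening: 0.345
grasp_force: 63.7
```

Emit:
move_arm(plan=[0,0,0,0,0,0,0,0,0,0,0,0,0,0,0,0,0,0,-0.06,-0.45,0.22,0,0,0,-0.13,-0.9,0.45,0,0,0,-0.25,-1.8,0.9,0,0,0,-0.25,-1.8,1.9,0,0,0,-0.25,-1.8,2.9,0,0,0,-0.25,-1.8,3.9,0,0,0,-0.25,-1.8,3.9,0,0,0], grip=46)

```text
time_s: 17.05
eef_pos: [0.5345, 0.0227, 0.2557]
eef_rot: [-0.35, 0.636, 0.555, 0.406]
wrist_force: [-0.5, 0.4, -0.2]
opening: 0.538
grasp_force: 0.0
```

Run:
```python
from h import *
s=ctrl.camera("side");c=ctrl.camera("top")
k=lambda p,f:cv2.resize(p[:,:,::-1],None,fx=f,fy=f,interpolation=cv2.INTER_CUBIC)
a=k(s["pixels"][200:310,265:395],4.5)[:300];b=k(c["pixels"][165:230,200:330],4.5)
cv2.imwrite("pics/lay3.png",np.vstack([a,b]))
for X in (42,0,-6,-46,-56):
  q=proj(c,sad(X,0,30 if X<42 else 22))[0];print(X,((q-[200,165])*4.5+[0,300]).round())
w,v=[*dl(np.array([.4909,-.3595,.25]),R.from_quat([0,.699,.715,0],scalar_first=True))];print(w,v,ctrl.get_obs()["eef_pos"])
```

```text
42 [293. 520.]
0 [348. 527.]
-6 [357. 529.]
-46 [420. 537.]
-56 [436. 540.]
[-0.84 -7.66 -0.05] [-1.133  0.066  0.144] [0.53307479 0.02361034 0.2523062 ]
```

View pics/lay3.png

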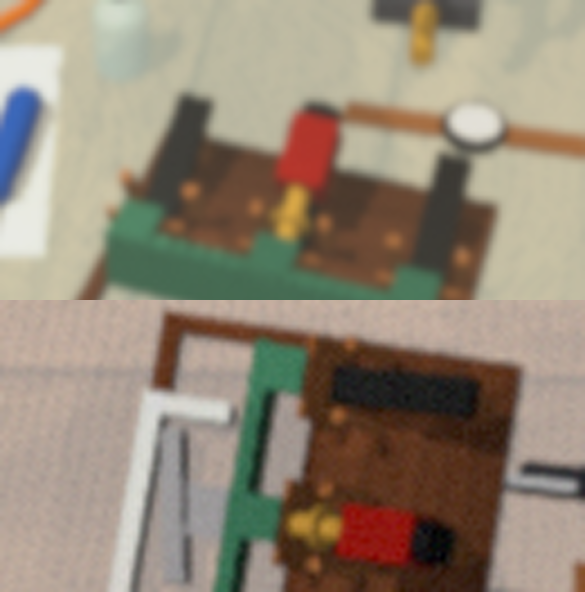

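The red can lies on the middle saddle, with its collar between the fork posts and the tip at (290,520) by the stop. Its shoulder is about 5 mm further along cradle +x than my model predicts, so I'm shifting the cradle estimate. Next is the blue can.

Emit:
move_arm(plan=[-0.1,-0.6,0.3,-0.18,0.01,0.02,-0.2,-1.4,0.3,-0.36,0.02,0.04,-0.3,-2.4,0.3,-0.54,0.03,0.07,-0.4,-3.5,0.3,-0.72,0.04,0.09,-0.5,-4.6,0.2,-0.9,0.05,0.115,-0.7,-5.7,0.1,-1.08,0.06,0.135,-0.8,-6.7,0,-1.133,0.066,0.144,-0.84,-7.63,0,-1.133,0.066,0.144,-0.84,-7.63,0,-1.133,0.066,0.144,-0.84,-7.63,0,-1.133,0.066,0.144], grip=54)

```text
time_s: 18.4
eef_pos: [0.4906, -0.3572, 0.2503]
eef_rot: [-0.002, 0.699, 0.715, 0.001]
wrist_force: [-0.1, 0.3, 0.3]
opening: 0.635
grasp_force: 0.0
```

```bash
sed -i 's/^CR=.*A=/CR=np.array([.5440,.1048,1.4308]); A=/' h.py
python3 - <<'E'
from h import *
print(*dl(np.array([.4905,-.358,.08]),R.from_quat([0,.699,.715,0],scalar_first=True)),ctrl.get_obs()["eef_pos"])
E
```

```text
[-0.   -0.02 -3.41] [-0.004 -0.003  0.001] [ 0.49058422 -0.35717962  0.25031407]
```

Emit:
move_arm(plan=[0,-0.01,-1.0,-0.004,-0.003,0,0,-0.01,-2.0,-0.004,-0.003,0,0,-0.01,-2.8,-0.004,-0.003,0,0,-0.01,-3.2,-0.004,-0.003,0,0,-0.01,-3.4,-0.004,-0.003,0,0,-0.01,-3.5,-0.004,-0.003,0,0,-0.01,-3.57,-0.004,-0.003,0,0,-0.01,-3.57,-0.004,-0.003,0])

```text
time_s: 19.4
eef_pos: [0.4917, -0.3587, 0.0752]
eef_rot: [0.003, 0.699, 0.715, 0.0]
wrist_force: [-0.9, 3.4, 4.2]
opening: 0.632
grasp_force: 2.6
```

Emit:
move_arm(plan=[0,0,0,0,0,0,0,0,0,0,0,0,0,0,-0.03,0,0,0,0,0,-0.05,0,0,0], grip=34)

```text
time_s: 19.9
eef_pos: [0.4912, -0.3597, 0.0732]
eef_rot: [0.003, 0.699, 0.715, -0.001]
wrist_force: [-3.9, 0.9, 8.6]
opening: 0.4
grasp_force: 3.8
```

Emit:
move_arm(plan=[0,0,0.0,0,0,0,0,0,0.0,0,0,0,0,0,0,0,0,0], grip=25)

```text
time_s: 20.27
eef_pos: [0.4917, -0.36, 0.0733]
eef_rot: [0.004, 0.699, 0.715, -0.001]
wrist_force: [-2.9, 0.1, 5.8]
opening: 0.347
grasp_force: 61.5
```

Emit:
move_arm(plan=[0,0,0,0,0,0,0,0,0,0,0,0,0,0.04,-0.05,0,0,0,0,0.04,-0.09,0,0,0,0,0.04,-0.09,0,0,0], grip=34)

```text
time_s: 20.9
eef_pos: [0.4919, -0.3599, 0.0707]
eef_rot: [0.005, 0.699, 0.715, -0.002]
wrist_force: [-6.4, -1.6, 14.5]
opening: 0.393
grasp_force: 29.4
```

Emit:
move_arm(plan=[0,0,0.0,0,0,0,0,0,0.0,0,0,0,0,0,0,0,0,0], grip=25)

```text
time_s: 21.28
eef_pos: [0.4921, -0.36, 0.0712]
eef_rot: [0.005, 0.699, 0.715, -0.002]
wrist_force: [-6.8, -0.7, 17.8]
opening: 0.346
grasp_force: 69.8
```

Same state as the first can before its lift.

Emit:
move_arm(plan=[0,0,0.12,0,0,0,0,0,0.24,0,0,0,0,0,0.24,0,0,0])

```text
time_s: 21.65
eef_pos: [0.4919, -0.3585, 0.0804]
eef_rot: [0.004, 0.699, 0.715, -0.001]
wrist_force: [-1.5, -5.4, 2.4]
opening: 0.342
grasp_force: 61.2
```

Emit:
move_arm(plan=[0,0,0.1,0,0,0,0,0,0.2,0,0,0,0,0,0.4,0,0,0,0,0,0.6,0,0,0,0,0,0.6,0,0,0])

```text
time_s: 22.28
eef_pos: [0.4917, -0.3566, 0.11]
eef_rot: [0.003, 0.699, 0.715, 0.0]
wrist_force: [0.0, 0.5, -2.3]
opening: 0.345
grasp_force: 61.0
```

Emit:
move_arm(plan=[0,0,1.2,0,0,0,0,0,2.4,0,0,0,0,0,3.2,0,0,0,0,0,3.2,0,0,0,0,0,3.2,0,0,0])

```text
time_s: 22.9
eef_pos: [0.4907, -0.3557, 0.2674]
eef_rot: [0.001, 0.699, 0.715, 0.0]
wrist_force: [0.3, 0.1, -2.8]
opening: 0.342
grasp_force: 61.0
```

Run:
```python
from h import *
s=ctrl.camera("side");o=ctrl.get_obs();T=o["eef_pos"];q=proj(s,T)[0];print(T,q,o["opening"])
p=s["pixels"].astype(int);u,v=q.round().astype(int)
for r in range(v-14,v+8): print(r,p[r,u-2:u+3].mean(0).round())
print(*dl(sad(0,85,15),RT))
```

```text
[ 0.49037806 -0.35547221  0.26660954] [370.55150072 101.09866612] 0.34317570555876376
87 [38. 44. 58.]
88 [41. 60. 86.]
89 [ 43.  71. 107.]
90 [ 44.  76. 115.]
91 [ 44.  77. 116.]
92 [ 44.  77. 116.]
93 [ 45.  76. 115.]
94 [ 45.  76. 115.]
95 [ 45.  76. 114.]
96 [ 45.  76. 115.]
97 [ 45.  76. 114.]
98 [ 45.  76. 114.]
99 [ 45.  76. 114.]
100 [ 48.  76. 113.]
101 [ 65.  81. 110.]
102 [93. 91. 98.]
103 [115. 101.  81.]
104 [128. 106.  69.]
105 [135. 109.  63.]
106 [144. 114.  61.]
107 [147. 118.  65.]
108 [141. 117.  74.]
[-0.59  9.57 -4.16] [ 1.134 -0.067 -0.144]
```

Emit:
move_arm(plan=[-0.1,1.1,0.2,0,0,0,-0.1,2.2,0.2,0.16,-0.01,-0.02,-0.2,3.3,0.2,0.33,-0.02,-0.04,-0.3,4.4,0.2,0.5,-0.03,-0.06,-0.4,5.5,0.2,0.67,-0.04,-0.085,-0.5,6.6,0.2,0.84,-0.05,-0.105,-0.59,7.7,0.1,1.0,-0.06,-0.13,-0.59,8.6,0,1.134,-0.067,-0.144,-0.59,9.2,0,1.134,-0.067,-0.144,-0.59,9.2,0,1.134,-0.067,-0.144])

```text
time_s: 24.2
eef_pos: [0.46, 0.1057, 0.2673]
eef_rot: [-0.353, 0.638, 0.552, 0.404]
wrist_force: [0.3, -0.0, -1.4]
opening: 0.342
grasp_force: 61.0
```

Emit:
move_arm(plan=[0,0,0,0,0,0,0,0,0,0,0,0])

```text
time_s: 24.45
eef_pos: [0.462, 0.1027, 0.2689]
eef_rot: [-0.35, 0.638, 0.553, 0.406]
wrist_force: [-0.5, 0.1, -0.9]
opening: 0.343
grasp_force: 61.0
```

Run:
```python
from h import *
o=ctrl.get_obs();print(o["eef_pos"],o["q"],o["opening"])
print(*dl(sad(-4,85,15),RT))
```

```text
[0.46203457 0.10271806 0.26893632] [-0.66988978  0.11709322  2.00915288  0.915875    1.73304074 -0.73238268] 0.34347934650981543
[-0.04  0.33 -4.17] [0.003 0.001 0.003]
```

Emit:
move_arm(plan=[-0.03,0.2,-1.2,0,0,0,-0.03,0.31,-2.4,0,0,0,-0.03,0.31,-3.2,0,0,0,-0.03,0.31,-3.5,0,0,0,-0.03,0.31,-3.7,0,0,0,-0.03,0.31,-3.9,0,0,0,-0.03,0.31,-4.0,0,0,0,-0.03,0.31,-4.06,0,0,0,-0.03,0.31,-4.06,0,0,0])

```text
time_s: 25.58
eef_pos: [0.4603, 0.119, 0.0662]
eef_rot: [-0.351, 0.638, 0.553, 0.406]
wrist_force: [-0.9, -0.3, -1.7]
opening: 0.346
grasp_force: 61.1
```

Run:
```python
from h import *
o=ctrl.get_obs();f=o["wrist_force"];print(o["eef_pos"],RT.inv().apply(f),*dl(sad(0,85,15),RT),o["opening"])
```

```text
[0.4603158  0.1189666  0.06617909] [-1.76866955 -0.82693284  0.30875302] [ 0.01  0.08 -0.15] [0.003 0.001 0.002] 0.345791056754007
```

Emit:
move_arm(plan=[0,0,-0.04,0,0,0,0,0,-0.08,0,0,0,0,0,-0.11,0,0,0,0,0,-0.13,0,0,0,0,0,-0.13,0,0,0])

```text
time_s: 26.2
eef_pos: [0.4602, 0.1192, 0.0598]
eef_rot: [-0.351, 0.637, 0.553, 0.406]
wrist_force: [0.4, 0.1, 1.2]
opening: 0.346
grasp_force: 61.3
```

Run:
```python
from h import *
o=ctrl.get_obs();f=o["wrist_force"];print(o["eef_pos"],RT.inv().apply(f),*dl(sad(0,85,15),RT),o["opening"])
```

```text
[0.46024241 0.11916425 0.05984934] [ 1.14339877  0.40391187 -0.38722719] [ 0.01  0.08 -0.03] [0.002 0.001 0.002] 0.3457078722648075
```

Emit:
move_arm(plan=[0,0.03,-0.02,0,0,0,0.01,0.06,-0.035,0,0,0,0.01,0.08,-0.045,0,0,0,0.01,0.1,-0.055,0,0,0,0.01,0.1,-0.055,0,0,0])

```text
time_s: 26.82
eef_pos: [0.4612, 0.1241, 0.0575]
eef_rot: [-0.351, 0.637, 0.553, 0.406]
wrist_force: [0.2, 0.8, 5.5]
opening: 0.345
grasp_force: 61.4
```

Run:
```python
from h import *
o=ctrl.get_obs();f=o["wrist_force"];print(o["eef_pos"],RT.inv().apply(f),*dl(sad(0,85,15),RT),o["opening"])
```

```text
[0.46121521 0.12409318 0.05749598] [ 5.31264573  0.10818334 -1.59929415] [-0.01 -0.02  0.02] [0.002 0.002 0.003] 0.3446482260517087
```

Emit:
move_arm(plan=[0,0.03,-0.01,0,0,0,0.01,0.05,-0.02,0,0,0,0.01,0.07,-0.03,0,0,0,0.01,0.07,-0.03,0,0,0])

```text
time_s: 27.32
eef_pos: [0.4616, 0.1245, 0.0573]
eef_rot: [-0.35, 0.636, 0.554, 0.406]
wrist_force: [-17.9, -31.7, 24.2]
opening: 0.345
grasp_force: 66.2
```

Stop reached. Relieve the pressure, release and retreat.

Emit:
move_arm(plan=[-0.01,-0.05,0.02,0,0,0,-0.01,-0.06,0.025,0,0,0,-0.01,-0.06,0.025,0,0,0])

```text
time_s: 27.7
eef_pos: [0.4613, 0.1243, 0.0574]
eef_rot: [-0.351, 0.637, 0.553, 0.406]
wrist_force: [0.3, -2.9, 7.4]
opening: 0.347
grasp_force: 61.9
```

Emit:
move_arm(plan=[0,0,0,0,0,0,0,0,0,0,0,0,0,0,0,0,0,0,-0.06,-0.45,0.22,0,0,0,-0.13,-0.9,0.45,0,0,0,-0.25,-1.8,0.9,0,0,0,-0.25,-1.8,1.9,0,0,0,-0.25,-1.8,2.9,0,0,0,-0.25,-1.8,3.9,0,0,0,-0.25,-1.8,3.9,0,0,0], grip=46)

```text
time_s: 28.95
eef_pos: [0.4493, 0.0336, 0.254]
eef_rot: [-0.348, 0.637, 0.555, 0.406]
wrist_force: [-0.7, -1.0, -0.9]
opening: 0.538
grasp_force: 0.0
```

Run:
```python
from h import *
s=ctrl.camera("side");c=ctrl.camera("top")
k=lambda p,f:cv2.resize(p[:,:,::-1],None,fx=f,fy=f,interpolation=cv2.INTER_CUBIC)
a=k(s["pixels"][205:270,270:400],4);a=np.hstack([a,np.zeros((260,200,3),np.uint8)]);b=k(c["pixels"][160:245,145:325],4)
cv2.imwrite("pics/lay4.png",np.vstack([a,b]))
print(*dl(np.array([.46,.4,.3]),R.from_quat([0,.699,.715,0],scalar_first=True)),ctrl.get_obs()["eef_pos"])
```

```text
[0.24 7.31 0.97] [-1.13   0.069  0.146] [0.44808681 0.03458897 0.25129675]
```

View pics/lay4.png

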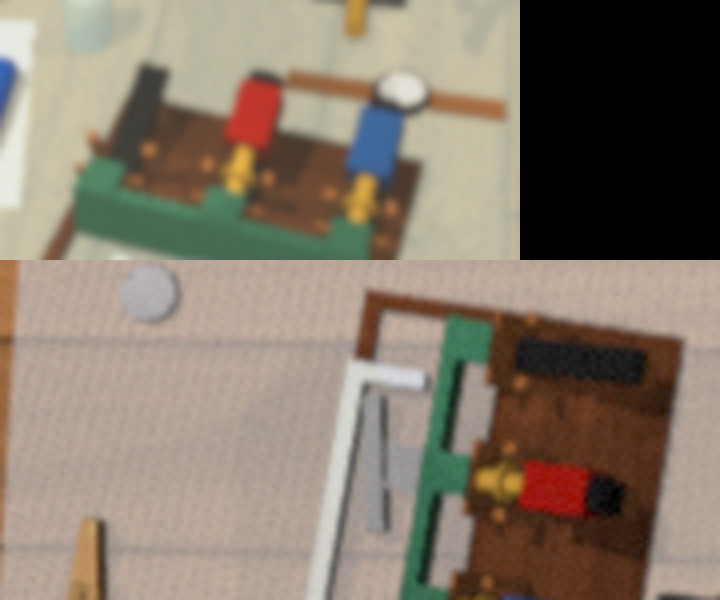

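Both canisters lie in their saddles: the red tip is at (478,480) and blue's collar is between its posts at (362,200) in the side crop. The wedge tip is still at its old pixel. Next I'll locate the wedge by its orange grip.

```bash
cat >> h.py <<'E'
def orange(c,box):
    a,b,d,e=box;p=cv2.cvtColor(c["pixels"][b:e,a:d],cv2.COLOR_RGB2HSV).astype(int)
    m=(p[:,:,0]<15)&(p[:,:,1]>190)&(p[:,:,2]>110);v,u=np.nonzero(m);return u.min()+a,u.max()+a,v.min()+b,v.max()+b,u.mean()+a,v.mean()+b,len(u)
def wpts(w,P): return R.from_euler('z',w[2]).apply(np.array(P)/1000.)+[w[0],w[1],0]
G=[(x,y,z) for x in(-45,-5) for y in(-7,7) for z in(18,53)]
E
python3 - <<'E'
from h import *
c=ctrl.camera("top");s=ctrl.camera("side")
print(orange(c,(145,225,190,275)),orange(s,(310,330,390,380)))
w=[.46996,.40478,-.1114]
for k in(c,s):
    q=proj(k,wpts(w,G));print(q.min(0),q.max(0))
print(ctrl.get_obs()["q"])
y=w[2]+np.pi/2;Y=[np.cos(y),np.sin(y),0];Z=[0,0,-1];Rw=R.from_matrix(np.c_[np.cross(Y,Z),Y,Z])
P=wpts(w,[(-25,0,0)])[0];print(P,*dl(P+[0,0,.2],Rw))
E
```

```text
(np.int64(158), np.int64(164), np.int64(246), np.int64(260), np.float64(160.89655172413794), np.float64(253.41379310344828), 29) (np.int64(349), np.int64(365), np.int64(347), np.int64(361), np.float64(356.89208633093523), np.float64(355.0791366906475), 139)
[157.45785717 244.7540233 ] [170.55555105 261.51726332]
[347.38977615 343.27642179] [368.29364259 362.59053448]
[-0.80164962  0.19223702  1.9698355   0.82475666  1.79705908 -0.83135242]
[0.44511496 0.40755924 0.        ] [-0.05  7.45 -1.01] [-0.989 -0.766  1.412]
```

Emit:
move_arm(plan=[0,0,0.5,-0.18,0.01,0.02,0,0.5,1.0,-0.36,0.02,0.04,0,1.2,1.2,-0.54,0.03,0.07,0,2.2,1.2,-0.72,0.04,0.09,0,3.2,1.2,-0.9,0.05,0.115,0,4.2,1.2,-1.08,0.065,0.14,0,5.2,1.2,-1.13,0.069,0.146,0,6.2,1.0,-1.13,0.069,0.146,0,6.2,1.0,-1.13,0.069,0.146,0,6.2,1.0,-1.13,0.069,0.146])

```text
time_s: 30.4
eef_pos: [0.4477, 0.3441, 0.2997]
eef_rot: [-0.001, 0.699, 0.715, -0.001]
wrist_force: [-0.1, 0.5, 0.1]
opening: 0.54
grasp_force: 0.0
```

Run:
```python
from h import *
w=[.46996,.40478,-.1114]
y=w[2]+np.pi/2;Y=[np.cos(y),np.sin(y),0];Z=[0,0,-1];Rw=R.from_matrix(np.c_[np.cross(Y,Z),Y,Z])
P=wpts(w,[(-25,0,0)])[0];print(P,*dl(P+[0,0,.15],Rw),ctrl.get_obs()["q"])
```

```text
[0.44511496 0.40755924 0.        ] [-0.05  1.27 -2.99] [ 0.003 -0.002  1.436] [4.44928264e-01 1.10304392e-01 1.54849481e+00 2.11894260e-04
 1.48597353e+00 4.21857887e-01]
```

Emit:
move_arm(plan=[-0.05,1.27,-0.6,0.003,-0.002,0.18,-0.05,1.27,-1.0,0.003,-0.002,0.36,-0.05,1.27,-1.5,0.003,-0.002,0.54,-0.05,1.27,-2.0,0.003,-0.002,0.72,-0.05,1.27,-2.5,0.003,-0.002,0.9,-0.05,1.27,-3.0,0.003,-0.002,1.08,-0.05,1.27,-3.0,0.003,-0.002,1.26,-0.05,1.27,-3.0,0.003,-0.002,1.436,-0.05,1.27,-3.0,0.003,-0.002,1.436,-0.05,1.27,-3.0,0.003,-0.002,1.436], grip=42)

```text
time_s: 31.65
eef_pos: [0.4463, 0.4071, 0.1517]
eef_rot: [-0.001, 0.059, 0.998, 0.002]
wrist_force: [0.5, -0.2, 1.0]
opening: 0.493
grasp_force: 0.0
```

Run:
```python
from h import *
w=[.46996,.40478,-.1114]
y=w[2]+np.pi/2;Y=[np.cos(y),np.sin(y),0];Z=[0,0,-1];Rw=R.from_matrix(np.c_[np.cross(Y,Z),Y,Z])
s=ctrl.camera("side");print(orange(s,(310,330,390,380)))
P=wpts(w,[(-25,0,0)])[0];print(*dl(P+[0,0,.024],Rw))
```

```text
(np.int64(348), np.int64(365), np.int64(347), np.int64(361), np.float64(356.93582887700535), np.float64(354.32085561497325), 187)
[-0.02  0.   -2.55] [-0.004 -0.001  0.005]
```

Emit:
move_arm(plan=[-0.02,0,-1.0,0,0,0,-0.02,0,-1.8,0,0,0,-0.02,0,-2.3,0,0,0,-0.02,0,-2.5,0,0,0,-0.02,0,-2.5,0,0,0])

```text
time_s: 32.33
eef_pos: [0.4447, 0.4079, 0.0265]
eef_rot: [-0.001, 0.057, 0.998, 0.002]
wrist_force: [0.2, 0.1, -0.4]
opening: 0.492
grasp_force: 0.0
```

Emit:
move_arm(plan=[0,0,0,0,0,0,0,0,0,0,0,0,0,0,0,0,0,0,0,0,0,0,0,0], grip=8)

```text
time_s: 32.83
eef_pos: [0.4457, 0.4087, 0.0281]
eef_rot: [0.0, 0.056, 0.998, 0.002]
wrist_force: [-0.9, -0.4, 5.4]
opening: 0.151
grasp_force: 60.7
```

Run:
```python
from h import *
c=ctrl.camera("top")
f=[ray(c,(145+u/4.4-.4,160+v/4.4-.4),.022) for u,v in((352,427),(402,132))]
d=f[1]-f[0];print("fence",f,np.arctan2(d[1],d[0]),Rc.inv().apply(np.array(f)-[CR[0],CR[1],0])*1000)
wy=CR[2]-np.pi/2;y=wy+np.pi/2;Y=[np.cos(y),np.sin(y),0];Z=[0,0,-1];Rw=R.from_matrix(np.c_[np.cross(Y,Z),Y,Z])
for yy in(112,60,0):
    P=Rc.apply([.116,(yy+25)/1000,0])+[CR[0],CR[1],.0275];print(yy,P,*dl(P,Rw))
print("cradle-y dir",Rc.apply([0,1,0]))
```

```text
fence [array([0.43824779, 0.25348674, 0.022     ]), array([0.61407629, 0.23029559, 0.022     ])] -0.13113946588990152 [[132.47545684 125.46525889  22.        ]
 [134.04621237 -51.87911478  22.        ]]
112 [0.42452692 0.23878202 0.0275    ] [-0.42 -3.4  -0.01] [-0.005  0.001 -0.028]
60 [0.47601818 0.23152597 0.0275    ] [ 0.61 -3.54 -0.01] [-0.005  0.001 -0.028]
0 [0.53543117 0.2231536  0.0275    ] [ 1.79 -3.71 -0.01] [-0.005  0.001 -0.028]
cradle-y dir [-0.99021651  0.13953948  0.        ]
```

Emit:
move_arm(plan=[0,0,0.4,0,0,0,0,0,1.0,0,0,-0.01,-0.1,-0.8,1.0,0,0,-0.02,-0.2,-1.6,1.0,0,0,-0.023,-0.3,-2.4,1.0,0,0,-0.023,-0.42,-3.2,1.0,0,0,-0.023,-0.42,-3.44,1.0,0,0,-0.023,-0.42,-3.44,1.0,0,0,-0.023,-0.42,-3.44,1.0,0,0,-0.023])

```text
time_s: 34.0
eef_pos: [0.4242, 0.2369, 0.077]
eef_rot: [-0.0, 0.067, 0.998, 0.002]
wrist_force: [0.2, 0.3, -1.9]
opening: 0.154
grasp_force: 59.7
```

Run:
```python
from h import *
o=ctrl.get_obs();print(o["eef_pos"],o["opening"],o["wrist_force"])
c=ctrl.camera("top");s=ctrl.camera("side")
k=lambda p,f:cv2.resize(p[:,:,::-1],None,fx=f,fy=f,interpolation=cv2.INTER_CUBIC)
a=k(s["pixels"][230:330,270:400],4.3)[:,:559];b=k(c["pixels"][180:270,190:320],4.3)
cv2.imwrite("pics/w1.png",np.vstack([a,b])[:600])
P=Rc.inv().apply(o["eef_pos"]-[CR[0],CR[1],0])*1000;print(P)
```

```text
[0.42423354 0.23693014 0.07703054] 0.15409467778546349 [ 0.17020626  0.30202575 -1.93232033]
[114.12529651 137.03209784  77.0305383 ]
```

View pics/w1.png

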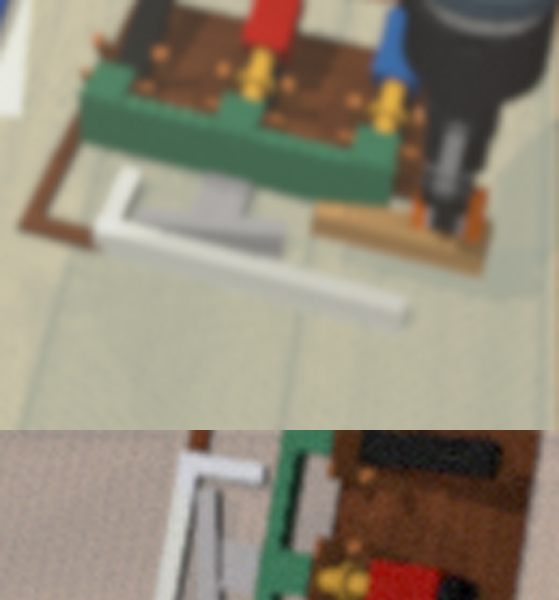

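The wedge is held level, its tip at (315,215) in the side crop just before the channel mouth between fence and lock face. Lowering it and bringing it to the fence.

Emit:
move_arm(plan=[0,0,-0.4,0,0,0,0,0,-0.7,0,0,0,0,0,-0.88,0,0,0,0,0,-0.96,0,0,0,0,0,-0.96,0,0,0])

```text
time_s: 34.72
eef_pos: [0.424, 0.2362, 0.0287]
eef_rot: [-0.001, 0.068, 0.998, 0.002]
wrist_force: [-0.1, -0.2, -1.1]
opening: 0.155
grasp_force: 59.8
```

Emit:
move_arm(plan=[0.1,0.02,0,0,0,0,0.2,0.03,0,0,0,0,0.3,0.03,0,0,0,0,0.4,0.03,0,0,0,0,0.4,0.03,0,0,0,0])

```text
time_s: 35.35
eef_pos: [0.4443, 0.2375, 0.0286]
eef_rot: [-0.001, 0.068, 0.998, 0.002]
wrist_force: [-1.2, 0.0, -2.4]
opening: 0.149
grasp_force: 59.7
```

Emit:
move_arm(plan=[0.1,-0.01,0,0,0,0,0.2,-0.02,0,0,0,0,0.3,-0.03,0,0,0,0,0.4,-0.05,0,0,0,0,0.5,-0.06,0,0,0,0,0.6,-0.07,0,0,0,0,0.6,-0.07,0,0,0,0])

```text
time_s: 36.22
eef_pos: [0.4742, 0.234, 0.0286]
eef_rot: [-0.001, 0.068, 0.998, 0.002]
wrist_force: [0.0, 0.5, -1.6]
opening: 0.151
grasp_force: 59.8
```

```bash
cat > st.py <<'E'
from h import *
o=ctrl.get_obs();P=Rc.inv().apply(o["eef_pos"]-[CR[0],CR[1],0])*1000
print("cradle TCP",P.round(1),"F",Rc.inv().apply(o["wrist_force"]).round(1),"T",Rc.inv().apply(o["torque"]).round(2),o["opening"].round(3),o["time_s"])
E
python3 st.py
```

```text
Traceback (most recent call last):
  File "st.py", line 3, in <module>
    print("cradle TCP",P.round(1),"F",Rc.inv().apply(o["wrist_force"]).round(1),"T",Rc.inv().apply(o["torque"]).round(2),o["opening"].round(3),o["time_s"])
                                                                                                                         ^^^^^^^^^^^^^^^^^^
AttributeError: 'float' object has no attribute 'round'
```

Still free. Nudge toward the fence to find it.

Emit:
move_arm(plan=[0.01,0.04,0,0,0,0,0.01,0.06,0,0,0,0,0.01,0.06,0,0,0,0])

```text
time_s: 36.6
eef_pos: [0.4739, 0.2354, 0.0285]
eef_rot: [-0.001, 0.067, 0.998, 0.0]
wrist_force: [-0.3, -9.8, 1.5]
opening: 0.154
grasp_force: 60.3
```

```bash
sed -i 's/o\["opening"\].round(3)/round(o["opening"],3)/' st.py; python3 st.py
```

```text
cradle TCP [119.5  87.6  28.5] F [-9.7 -1.1  1.5] T [-0.17  1.64 -0.01] 0.154 36.6
```

Emit:
move_arm(plan=[0.08,-0.03,0,0,0,0,0.16,-0.04,0,0,0,0,0.24,-0.05,0,0,0,0,0.32,-0.06,0,0,0,0,0.4,-0.07,0,0,0,0,0.5,-0.085,0,0,0,0,0.6,-0.1,0,0,0,0,0.6,-0.1,0,0,0,0])

```text
time_s: 37.6
eef_pos: [0.5003, 0.2316, 0.0284]
eef_rot: [-0.005, 0.067, 0.998, 0.0]
wrist_force: [-12.5, -4.6, 11.4]
opening: 0.151
grasp_force: 61.6
```

```bash
python3 st.py
```

```text
cradle TCP [119.5  61.   28.4] F [-6.3 11.8 11.4] T [ 1.77  1.09 -0.22] 0.151 37.6
```

Emit:
move_arm(plan=[0.08,-0.01,0,0,0,0,0.16,-0.02,0,0,0,0,0.24,-0.03,0,0,0,0,0.32,-0.04,0,0,0,0,0.4,-0.055,0,0,0,0,0.5,-0.07,0,0,0,0,0.6,-0.08,0,0,0,0,0.6,-0.08,0,0,0,0])

```text
time_s: 38.6
eef_pos: [0.5289, 0.2277, 0.0283]
eef_rot: [-0.006, 0.067, 0.998, 0.0]
wrist_force: [-19.3, -5.1, 17.1]
opening: 0.152
grasp_force: 62.6
```

```bash
python3 st.py
```

```text
cradle TCP [119.6  32.1  28.3] F [-7.7 18.5 17.1] T [ 2.57  1.21 -0.21] 0.152 38.6
```

Emit:
move_arm(plan=[0.06,-0.01,0,0,0,0,0.12,-0.02,0,0,0,0,0.16,-0.02,0,0,0,0,0.2,-0.03,0,0,0,0,0.2,-0.03,0,0,0,0])

```text
time_s: 39.22
eef_pos: [0.5378, 0.2264, 0.0284]
eef_rot: [-0.007, 0.067, 0.998, 0.0]
wrist_force: [-24.0, -3.0, 21.2]
opening: 0.153
grasp_force: 63.1
```

```bash
python3 st.py
```

```text
cradle TCP [119.6  23.1  28.4] F [-6.3 23.4 21.2] T [ 3.17  1.22 -0.2 ] 0.153 39.225
```

Emit:
move_arm(plan=[0.03,0,0,0,0,0,0.06,-0.01,0,0,0,0,0.08,-0.01,0,0,0,0,0.08,-0.01,0,0,0,0])

```text
time_s: 39.72
eef_pos: [0.5394, 0.2262, 0.0282]
eef_rot: [-0.01, 0.067, 0.998, -0.0]
wrist_force: [-30.9, -2.9, 27.4]
opening: 0.15
grasp_force: 64.3
```

```bash
python3 st.py
```

```text
cradle TCP [119.6  21.5  28.2] F [-7.2 30.2 27.4] T [ 4.4   1.24 -0.22] 0.15 39.725
```

Emit:
move_arm(plan=[0.03,0,0,0,0,0,0.06,-0.01,0,0,0,0,0.06,-0.01,0,0,0,0])

```text
time_s: 40.1
eef_pos: [0.5397, 0.2262, 0.0279]
eef_rot: [-0.013, 0.067, 0.998, -0.0]
wrist_force: [-40.4, -2.2, 34.6]
opening: 0.146
grasp_force: 65.4
```

```bash
python3 st.py
```

```text
cradle TCP [119.6  21.2  27.9] F [-7.8 39.7 34.6] T [5.93 1.14 0.03] 0.146 40.1
```

Emit:
move_arm(plan=[-0.06,0.01,0,0,0,0,-0.12,0.01,0,0,0,0,-0.12,0.0,0,0,0,0])

```text
time_s: 40.48
eef_pos: [0.5397, 0.2262, 0.0278]
eef_rot: [-0.006, 0.067, 0.998, 0.001]
wrist_force: [-15.9, 1.6, 11.5]
opening: 0.151
grasp_force: 62.1
```

Emit:
move_arm(plan=[0,0,0,0,0,0,0,0,0,0,0,0,0,0,0,0,0,0,0,0,0.8,0,0,0,0,0,1.8,0,0,0,0,0,3.0,0,0,0,-0.5,1.0,4.0,0,0,0,-1.0,2.0,4.0,0,0,0,-1.5,3.0,4.0,0,0,0,-1.5,3.0,4.0,0,0,0], grip=36)

```text
time_s: 41.72
eef_pos: [0.4681, 0.3789, 0.229]
eef_rot: [-0.001, 0.065, 0.998, 0.002]
wrist_force: [0.4, -0.2, -0.3]
opening: 0.419
grasp_force: 0.0
```

Run:
```python
from h import *
o=ctrl.get_obs();print(o["eef_pos"],o["opening"],o["time_s"])
c=ctrl.camera("top");s=ctrl.camera("side")
k=lambda p,f:cv2.resize(p[:,:,::-1],None,fx=f,fy=f,interpolation=cv2.INTER_CUBIC)
a=k(s["pixels"][110:310,270:390],3);b=k(c["pixels"][165:265,190:310],3.7)
b=np.vstack([b,np.zeros((600-b.shape[0],b.shape[1],3),np.uint8)])
L=k(c["pixels"][205:268,340:525],2.35);b[372:372+L.shape[0],:L.shape[1]]=L[:228]
cv2.imwrite("pics/fin.png",np.hstack([a,b])[:600,:800])
for n,P in dict(tip=(.12,-.05,.018),te=(.12,.05,.018),hood=(.04,0,.061)).items():
    q=proj(c,Rc.apply(P)+[CR[0],CR[1],0])[0];print(n,((q-[190,165])*3.7+[360,0]).round())
```

```text
[0.46810141 0.37894172 0.22895292] 0.4194573292972438 41.725
tip [550.  97.]
te [525. 236.]
hood [639. 180.]
```

View pics/fin.png

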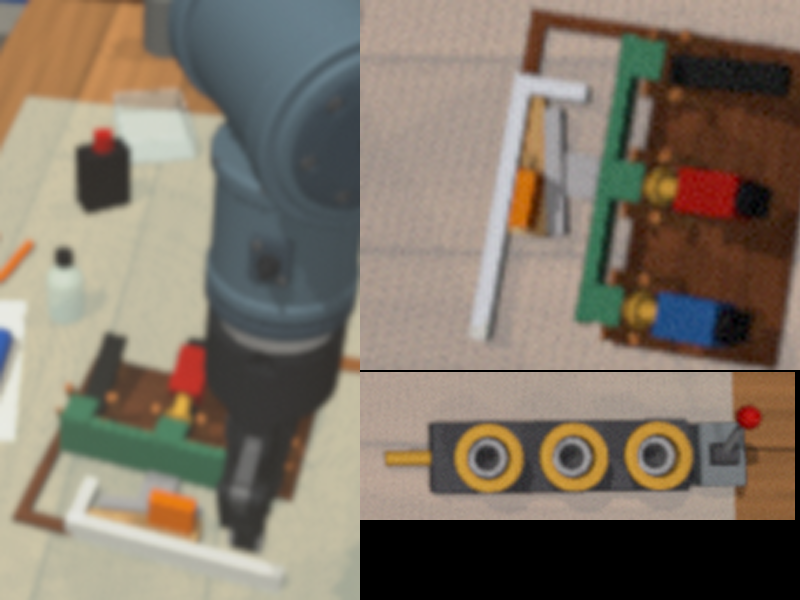

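The final view shows the wedge tip against the end stop at (538,97) and the hoods closed over both nipple tips at (640,185) and (617,303). All three sleeves are up, and the lever leans to +x at (748,417). Handing in.

```bash
python3 -c "
from bench import ctrl
print(ctrl.hand_in())"
```

```text
the job is handed in; nothing more can be done
None
```

I handed the job in at about 42 s; the hand-in returned no verdict, but the last pictures show the air off, the red and blue canisters (no yellow one was there) laid against their stops, and the wedge home with the lock bar closed over the nipples.

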